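Pack the door wedges into their bay

ROBOT

A 6-joint arm with a two-finger parallel gripper is mounted at the origin on a cart in front of the work surface, level with it; the furniture and walls round the work are solid. World frame = base frame: x ahead of the robot, y to its left, z up, the work surface at z = 0. Lengths are in m, angles in rad, forces in N, time in s.
With the tool pointing down it reaches from about 0.225 to 0.875 m from the base axis. Payload 3.4 kg.
Tool frame: the origin (TCP) lies at the very end of the fingers, on their centre line; the grasp point (between the pads) lies 19 mm behind it; z points along the fingers, y is the direction in which the jaws open and shut (so a half turn about z gives the same grasp; the last joint's range is limited). The gripper opens to 85 mm and grips with 20 to 120 N. Pads are 22 mm wide; open, the fingers measure 114 mm over their backs; the gripper's body (76 mm by 85 mm) begins 54 mm behind the grasp point. The pads swing forward as they close: fully open they stand 13 mm farther back than shut.
Start: joints at [-1.308, 0.276, 1.505, -0, 1.361, -0.121], TCP at [0.215, -0.533, 0.231] pointing down, gripper open.
Joint ranges: [-2.89, 2.89], [-0.75, 2.08], [0.22, 2.7], [-1.18, 4.32], [0.11, 2.71], [-2.7, 2.7]. Speed limits (rad/s): [2.57, 2.57, 3.14, 3.14, 3.14, 3.14].

INTERFACE

Orientations are given as a unit quaternion [w, x, y, z].
In Python, from plant import env gives the robot as it stands. The module is installed in compiled form; this text tells all that it offers.
- The arm moves only by the tool send_rows, never from a script. Its argument "commands" is a list of rows, each a list of 7 numbers: the shift along the world's x, y, z in m, then the turn, a rotation vector about the world's x, y, z in rad, then the gripper command: -1 is fully open, 1 is shut, values between are in proportion. A call has 1 to 20 rows; each row is the pose to reach, as a shift and turn from the pose commanded when the call began; what a row does not reach only later rows make up. A row lasts 1/12 s, in which the tool goes at most 41.7 mm and 7.16 degrees, less where a joint would pass 70% of its speed; a pose out of reach is approached as far as the arm can. A call with a gripper value outside its range is refused whole. The fingers move at their own pace and stop on an object; "newtons" is the grip in N (left out, the last holds). Time passes only in rows, so rows that repeat a pose let the fingers close. It gives the time, the measured TCP pose, the force and the opening at its end, in the units of the state.
- env.get_obs(): the state, without advancing time (a new reading comes with each control period).
- env.snapshot(name): name is "scene" or "side" or "wrist"; returns a dict with "pixels" (420x560x3 uint8, red, green, blue), "z_map" (420x560 float32, m along the optical axis (not along the pixel's ray), 0 where there is no reading), "vfov" (degrees; the focal length in pixels is half the picture's height over the tangent of half this angle, whatever the lens; pixels are square), "cx", "cy" (the principal point, pixels), "rvec" (rotation vector, rad) and "tvec" (3), from world to camera coordinates, as OpenCV has them; the wrist camera has in their place "tool_from_camera" (4x4, takes a point from camera to tool coordinates, whose origin is the TCP and whose axes are the flange's). Camera axes: x right, y down, z forward; pixel columns grow to the right and rows downward; lengths in m; the calibration is good to about 2 mm. The wrist camera is an equidistant fisheye: a pixel r from the principal point sees the ray r / f radians off the axis. A picture is of the moment at which its call begins: read the wrist's pose just before it.
- env.close_job(): hands the job in, once; it reports no verdict.
Trained networks look in a picture, given as the dict that the camera call returned (one of the last four; its "shot" number tells which), for a name from the list of things; names that differ only in an ending like _2 or _b are one class to them, and where a whole thing is asked for, a point or a joint stands for the part that bears it (a point fixed in the world has none). Each returns a list of dicts, best first, with "conf" (0 to 1); they miss things now and then, are a little off and sometimes report something else, mostly with a low value. They report only what shows in the picture. A call takes as long as a camera call. They do not tell look-alikes from the thing itself.
- env.cut_out(picture, target): "mask" (420x560 bool, what is visible of it) and "rect" ([left, top, width, height] in pixels, round what is visible of it).
- env.tip_of(picture, target): "point" ([column, row] in pixels: a listed point, or the origin of a listed thing).
The state is a dict: "clock": time; "joints": joint angles; "qd": joint speeds; "joint_efforts": joint torques, N m; "tcp_pos": TCP position; "ee_rot": TCP orientation; "ft_force": force on the tool from outside, world axes, zero at the start; "torque": the same for the moment, N m; "width": opening from 0.0 (shut) to 1.0 (fully open).
Only numpy, scipy, OpenCV 4.12 (cv2) and the standard library are available. Lean on these libraries where they do the work, as an engineer would, in place of code of your own. Each camera call takes 0.05 s, during which the arm holds its last target.

TASK

Finish packing the wooden door wedges into their low metal bay, head to tail. Push the third wedge, which still sticks out, home against the back wall, then fetch the loose one and slide it in thin end first beside it, pushing it right home too, so that the four fill the bay with their front ends level, all lying flat. Leave the first two in place and do not disturb the things around.

Things in the scene. Friction and masses are not known exactly. Their poses are not given: they have to be found in the camera images.
- bay: Three-sided grey metal bay fixed to the worktop (sizes in mm): walls 5 thick, 20 high, no floor, one end open. Origin at worktop height, middle of the inside; x points from the mouth (x = -49) to the back wall's inner face (x = +49); inside 111 wide (y = +-55.5); four wedges fill 108. Home places (wedge origin x, y): first -1, 34; second -1, 20; third -1, -20; fourth -1, -34. Wedges at home stick 2 out
- wedge_a: Light wooden door wedge with grey rubber sole, loose, in the bay's first place by the +y wall: thick end at the back wall, flat side to the bay's +y. The third place is filled the same way round. Same shape, size and frame as wedge_c.
- wedge_b: Door wedge, loose, in the bay's second place, head to tail with wedge_a: thin end at the back wall, flat side to the bay's -y. The fourth place, by the -y wall, is filled the same way round. Same shape, size and frame as wedge_c.
- wedge_c: Door wedge, loose, part way into the bay beside wedge_b, thick end in, sticking 27 to 47 mm out. In mm: 100 long, 32 high as it lies, 40 across the thick end, 14 across the thin end, about 70 g, smooth. Origin on the underside, centre of its 100 x 40 outline; x to the thin end; flat soled side at y = -20; sloping side from y = +20 at x = -50 to y = -6 at x = +50.
- wedge_d: Loose door wedge on the worktop left of the bay, turned any way. Same shape, size and frame as wedge_c.
- wedge_c_thin (a point): Middle of the thin end face of wedge_c, at half its height (wedge frame: +50, -13, 16 mm)
- wedge_d_thin (a point): Middle of the thin end face of wedge_d, at half its height (wedge frame: +50, -13, 16 mm)
- staple_box: Bystander: closed card box of staples, 51 x 75 x 24 mm, behind the bay's back wall (to its right). Origin at the centre of its underside
- glue: Bystander: white and black glue stick lying down, 25 x 90 x 25 mm, at the far left. Origin at the centre of its underside
- note_pad: Bystander: pad of notes, 76 x 76 x 14 mm, behind the loose wedge. Origin at the centre of its underside
- mug: Bystander: dotted white mug, 82 mm across, 91 mm high, at the far left. Origin at the centre of its underside
Things that resemble listed ones, but are neither listed nor needed, are in the scene too. What is shaped like the wedge_a but blue or pink is not meant.

How it is judged:
At the end, for the whole second after the job is handed in: wedge_c is in the third place (thick end at the back), wedge_d in the fourth (thin end at the back), wedge_a and wedge_b still in the first and second; all four lie flat (z < 4 mm, tilt < 0.06 rad), at rest, within 4 mm of home along the bay and 6 mm across it (x of wedge_c in the frame of bay between -0.005 and 0.003 m and y of wedge_c in the frame of bay between -0.026 and -0.014 m and x of wedge_c_thin in the frame of bay below -0.04 m and x of wedge_d in the frame of bay between -0.005 and 0.003 m and y of wedge_d in the frame of bay between -0.04 and -0.028 m and x of wedge_d_thin in the frame of bay above 0.04 m and x of wedge_a in the frame of bay between -0.005 and 0.003 m and y of wedge_a in the frame of bay between 0.028 and 0.04 m and x of wedge_b in the frame of bay between -0.005 and 0.003 m and y of wedge_b in the frame of bay between 0.014 and 0.026 m and height (world z) of each of wedge_a, wedge_b, wedge_c, wedge_d below 0.004 m and angle between each of wedge_a, wedge_b, wedge_c, wedge_d's own z axis and vertical below 0.06 rad and linear speed of each of wedge_a, wedge_b, wedge_c, wedge_d below 0.01 m/s); the robot touches nothing.
It fails at once if one of the two wedges already packed is moved by more than 20 mm (distance of any of wedge_a, wedge_b from where it was at the start of the episode above 0.02 m).
It fails at once if a bystander (staple box, glue stick, note pad or mug) is moved by more than 20 mm (distance of any of staple_box, glue, note_pad, mug from where it was at the start of the episode above 0.02 m).
It also fails if it takes over 67 s, if anything falls off the work surface, if the arm or the gripper's body presses on something with over 40 N, if the wrist force passes 120 N, or if a joint passes its speed limit or range.

## Working session

There is one attempt and no reset: what is moved stays moved. The work goes in short steps, Python scripts to look and compute and a tool call to move; the robot and the scene stay as the last step left them, time stands still between calls to the robot, and variables do not carry over. Pictures are saved under pics/ and viewed, and the job is handed in when it is done.

Besides the shell and the picture viewer there is one more tool, called as a command line: name --pt "numbers of a row" for each row, then --argument value for the rest. send_rows: Moves the arm, as the interface text tells. Its arguments: {"type":"object","properties":{"commands":{"type":"array"},"newtons":{"type":"number"}},"required":["commands"]}

```bash
mkdir -p pics; cat > h.py <<'E'
import numpy as np, cv2
from plant import env
def save(s,name): cv2.imwrite('pics/'+name+'.png', cv2.cvtColor(s['pixels'],cv2.COLOR_RGB2BGR))
def cam(s):
    f=s['pixels'].shape[0]/2/np.tan(np.radians(s['vfov'])/2)
    R=cv2.Rodrigues(np.array(s['rvec'],float))[0]; t=np.array(s['tvec'],float).ravel()
    return f,R,t
def cloud(s):
    f,R,t=cam(s); z=s['z_map'].astype(float)
    v,u=np.mgrid[0:z.shape[0],0:z.shape[1]]
    P=np.stack([(u-s['cx'])/f*z,(v-s['cy'])/f*z,z],-1)
    W=(P-t)@R
    W[z<=0]=np.nan
    return W
def proj(s,p):
    f,R,t=cam(s); c=np.atleast_2d(p)@R.T+t
    return np.c_[f*c[:,0]/c[:,2]+s['cx'],f*c[:,1]/c[:,2]+s['cy']]
def onplane(s,px,z):
    f,R,t=cam(s); d=R.T@np.array([(px[0]-s['cx'])/f,(px[1]-s['cy'])/f,1]); o=-R.T@t
    return o+d*(z-o[2])/d[2]
E
python3 - <<'E'
from h import *
o=env.get_obs(); print(o)
for n in ['scene','side','wrist']:
    s=env.snapshot(n); save(s,n+'0'); np.savez(''+n+'0.npz',**{k:v for k,v in s.items()})
    print(n,{k:v for k,v in s.items() if k not in('pixels','z_map')})
    if n!='wrist':
        W=cloud(s)
        for t in ['bay','wedge_a','wedge_c_thin','note_pad','staple_box','glue','mug']:
            if t.endswith('thin'):
                for d in env.tip_of(s,t): print(t,d)
            else:
              for d in env.cut_out(s,t):
                m=d['mask']; print(t,d['conf'],d['rect'],np.round(np.nanmedian(W[m],0),3),np.round(np.nanmin(W[m],0),3),np.round(np.nanmax(W[m],0),3))
E
```

```text
{'clock': 0.0, 'joints': array([-1.30800081e+00,  2.76606968e-01,  1.50609812e+00,  5.19210989e-06,
        1.36070598e+00, -1.21036852e-01]), 'qd': array([-0.00044819, -0.00113081, -0.00067517, -0.00071053, -0.00031441,
       -0.00014241]), 'joint_efforts': array([-1.94170225e-04, -4.16777802e+01, -2.45806110e+01, -3.37423062e-04,
        1.11656031e-02, -1.01437263e-05]), 'tcp_pos': array([ 0.21516728, -0.53267232,  0.23044684]), 'ee_rot': array([-9.07104573e-04,  9.81640242e-01,  1.90739635e-01, -6.18579835e-05]), 'ft_force': array([ 0.9330926 , -0.30458546,  0.15522757]), 'torque': array([-0.00449931,  0.03690024, -0.02114945]), 'width': 0.9984659411189789}
scene {'vfov': 54.72542578397673, 'cx': 276.2485467528913, 'cy': 207.23383150369776, 'rvec': array([ 1.13500584, -2.4437304 ,  0.93388376]), 'tvec': array([0.44350744, 0.29361347, 1.1347886 ]), 'shot': 1}
bay 0.61 [330.7, 191.1, 21.3, 24.5] [ 0.455 -0.113  0.011] [ 0.431 -0.143 -0.005] [ 0.506 -0.023  0.023]
wedge_a 0.94 [218.5, 263.2, 18.3, 33.3] [0.456 0.386 0.03 ] [ 0.416  0.341 -0.002] [0.497 0.43  0.036]
wedge_a 0.81 [30
[... 2380 characters left out ...]
] [ 0.442 -0.4   -0.003] [ 0.509 -0.283  0.027]
glue 0.65 [279.3, 177.9, 13.2, 12.2] [0.627 0.463 0.02 ] [0.605 0.435 0.003] [0.647 0.516 0.026]
mug 0.75 [250.4, 158.1, 23.6, 22.8] [0.518 0.561 0.058] [ 0.469  0.531 -0.002] [0.569 0.825 0.093]
wrist {'vfov': 65.70646984690485, 'cx': 277.0168346408254, 'cy': 204.9531139312871, 'tool_from_camera': array([[ 8.45680043e-05, -9.50776778e-01, -3.09876606e-01,
         8.02416449e-02],
       [ 9.99999549e-01, -2.12667956e-04,  9.25425521e-04,
        -2.63478253e-04],
       [-9.45773920e-04, -3.09876545e-01,  9.50776331e-01,
        -1.42725353e-01],
       [ 0.00000000e+00,  0.00000000e+00,  0.00000000e+00,
         1.00000000e+00]]), 'shot': 3}
```

```bash
python3 - <<'E'
import cv2
a=cv2.imread('pics/scene0.png'); b=cv2.imread('pics/side0.png')
cv2.imwrite('pics/s_crop.png',cv2.resize(a[140:330,120:400],None,fx=2.8,fy=2.8,interpolation=cv2.INTER_CUBIC))
cv2.imwrite('pics/sd_crop.png',cv2.resize(b[150:330,200:340],None,fx=3.3,fy=3.3,interpolation=cv2.INTER_CUBIC))
E
```

```text
(no output)
```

View pics/s_crop.png

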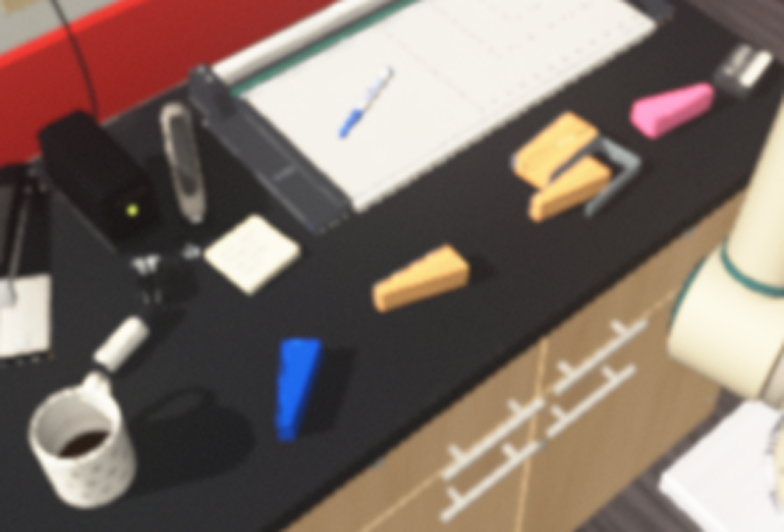

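View pics/sd_crop.png

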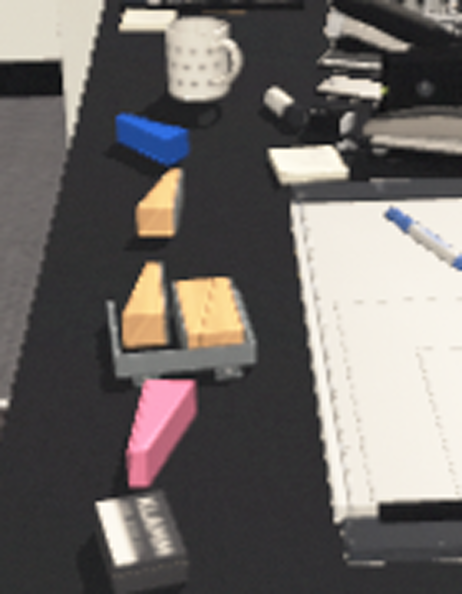

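View pics/wrist0.png

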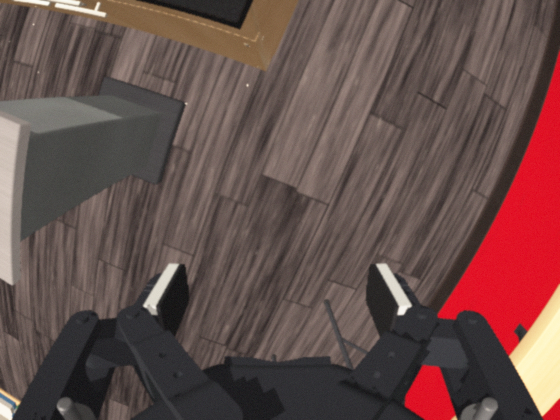

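The bay's mouth faces +y (left), with its back wall to the right. The free place is on the near side. wedge_d lies around (0.48, 0.20) with its thick end towards the bay, so it needs about a half turn. Next I'll move the wrist camera over it for a closer look.

send_rows --pt "0.265 0.553 0.04 0 0 1.187 -1" --pt "0.265 0.553 0.04 0 0 1.187 -1" --pt "0.265 0.553 0.04 0 0 1.187 -1" --pt "0.265 0.553 0.04 0 0 1.187 -1" --pt "0.265 0.553 0.04 0 0 1.187 -1" --pt "0.265 0.553 0.04 0 0 1.187 -1" --pt "0.265 0.553 0.04 0 0 1.187 -1" --pt "0.265 0.553 0.04 0 0 1.187 -1" --pt "0.265 0.553 0.04 0 0 1.187 -1" --pt "0.265 0.553 0.04 0 0 1.187 -1" --pt "0.265 0.553 0.04 0 0 1.187 -1" --pt "0.265 0.553 0.04 0 0 1.187 -1" --pt "0.265 0.553 0.04 0 0 1.187 -1" --pt "0.265 0.553 0.04 0 0 1.187 -1" --pt "0.265 0.553 0.04 0 0 1.187 -1" --pt "0.265 0.553 0.04 0 0 1.187 -1" --pt "0.265 0.553 0.04 0 0 1.187 -1" --pt "0.265 0.553 0.04 0 0 1.187 -1" --pt "0.265 0.553 0.04 0 0 1.187 -1"

```text
clock: 2.43
tcp_pos: [0.4797, 0.0188, 0.2712]
ee_rot: [0.0, 0.708, 0.707, -0.0]
ft_force: [-0.2, 0.1, 0.0]
width: 1.008
```

```bash
cat >> h.py <<'E'
from scipy.spatial.transform import Rotation as Ro
def wcloud(s,o):
    f=210/np.tan(np.radians(s['vfov'])/2)
    z=s['z_map'].astype(float); v,u=np.mgrid[0:420,0:560]
    du,dv=u-s['cx'],v-s['cy']; r=np.hypot(du,dv)+1e-9; th=r/f
    P=np.stack([z*np.tan(th)*du/r,z*np.tan(th)*dv/r,z],-1)
    P[z<=0]=np.nan
    T=s['tool_from_camera']; P=P@T[:3,:3].T+T[:3,3]
    q=o['ee_rot']; R=Ro.from_quat([q[1],q[2],q[3],q[0]]).as_matrix()
    return P@R.T+o['tcp_pos']
E
python3 - <<'E'
from h import *
o=env.get_obs(); s=env.snapshot('wrist'); save(s,'w1'); print(s['shot'],o['joints'])
W=wcloud(s,o); np.savez('w1.npz',W=W,px=s['pixels'])
print(np.nanmedian(W[:,:,2][(W[:,:,2]<.01)]))
for t in ['bay','wedge_a']:
    for d in env.cut_out(s,t):
        m=d['mask']; print(t,d['conf'],np.round(d['rect']),np.round(np.nanmedian(W[m],0),3),np.round(np.nanmin(W[m],0),3),np.round(np.nanmax(W[m],0),3))
for t in ['wedge_c_thin','wedge_a','bay']:
    for d in env.tip_of(s,t):
        c,r=np.round(d['point']).astype(int); print('tip',t,d,np.round(W[r,c],3))
E
```

```text
4 [-1.05426972e-01  1.10179827e-01  1.62127304e+00 -6.95918907e-04
  1.41065268e+00 -1.04096376e-01]
-0.0008790425536257807
bay 0.58 [244. 188.  98.  85.] [ 0.473 -0.103  0.019] [ 0.434 -0.139 -0.002] [ 0.567 -0.007  0.032]
wedge_a 0.91 [290. 184.  32.  86.] [ 0.514 -0.042  0.032] [ 0.495 -0.127 -0.001] [ 0.533 -0.008  0.035]
wedge_a 0.85 [259.   0.  34.  62.] [0.481 0.18  0.032] [ 0.453  0.152 -0.002] [0.499 0.233 0.034]
wedge_a 0.83 [257. 159.  30.  80.] [ 0.475 -0.029  0.032] [ 0.453 -0.073  0.004] [0.49  0.029 0.035]
wedge_a 0.68 [270. 295.  36.  63.] [ 0.487 -0.206  0.032] [ 0.465 -0.311 -0.001] [ 0.516 -0.179  0.035]
wedge_a 0.61 [307. 184.  28.  82.] [ 0.541 -0.063  0.032] [ 0.521 -0.123 -0.   ] [ 0.561 -0.006  0.035]
tip wedge_c_thin {'point': [275.2, 156.8], 'conf': 0.73} [0.478 0.028 0.001]
tip wedge_a {'point': [307.3, 222.2], 'conf': 0.72} [ 0.518 -0.049  0.032]
tip wedge_a {'point': [286.0, 319.0], 'conf': 0.66} [ 0.493 -0.2    0.034]
tip wedge_a {'point': [315.9, 222.0], 'conf': 0.58} [ 0.53  -0.049  0.032]
tip wedge_a {'point': [275.7, 18.8], 'conf': 0.57} [0.479 0.198 0.033]
tip wedge_a {'point': [267.6, 197.0], 'conf': 0.55} [ 0.469 -0.016  0.031]
```

View pics/w1.png

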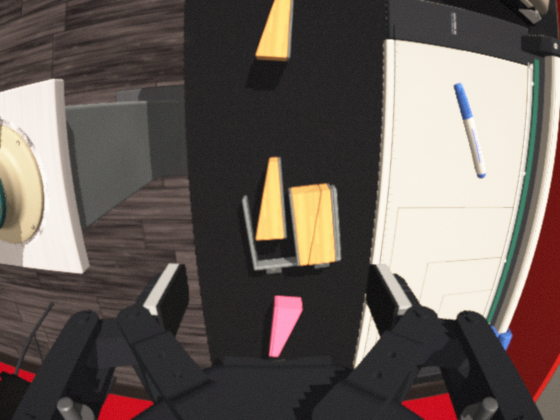

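The wrist picture shows the bay at about (245–340, 185–272), with a and b against the far wall. wedge_c sits at (270, 200) with a gap beside b, and its thin end is up at (275, 157). wedge_d is at (275, 30), cut off by the top edge. Next I'll fit the bay and wedge_c from the depth data.

```bash
cat >> h.py <<'E'
from scipy.optimize import minimize
TR=np.array([[-.05,-.02],[.05,-.02],[.05,-.006],[-.05,.02]])
def top_mask(W,box,z0=.027,z1=.038,res=.0005):
    x0,x1,y0,y1=box
    sel=(W[...,2]>z0)&(W[...,2]<z1)&(W[...,0]>x0)&(W[...,0]<x1)&(W[...,1]>y0)&(W[...,1]<y1)
    return W[sel]
def fit_wedge(pts,inits):
    """fit pose (x,y,th) of the trapezoid to top-surface points: points inside, area as small as fixed -> minimise sq outside distance + missing coverage"""
    P=pts[:,:2]
    g=np.stack(np.meshgrid(np.linspace(-.05,.05,41),np.linspace(-.02,.02,17)),-1).reshape(-1,2)
    poly=TR.astype(np.float32)
    ins=np.array([cv2.pointPolygonTest(poly.reshape(-1,1,2),(float(a),float(b)),False)>=0 for a,b in g]); g=g[ins]
    from scipy.spatial import cKDTree
    kd=cKDTree(P)
    E=[]
    for i in range(4):
        a,b=TR[i],TR[(i+1)%4]; t=(b-a)/np.linalg.norm(b-a); E.append((a,np.array([t[1],-t[0]])))
    def cost(p):
        c,s=np.cos(p[2]),np.sin(p[2]); R=np.array([[c,-s],[s,c]])
        L=(P-p[:2])@R
        d=np.max([ (L-a)@n for a,n in E],0)
        out=np.clip(d,0,.01)
        dd,_=kd.query(g@R.T+p[:2]); 
        miss=np.clip(dd-.001,0,.01)
        return (np.mean(out**2)+np.mean(miss**2))*1e6
    best=None
    for i in inits:
        r=minimize(cost,i,method='Nelder-Mead',options=dict(initial_simplex=np.array([i,[i[0]+.01,i[1],i[2]],[i[0],i[1]+.01,i[2]],[i[0],i[1],i[2]+.15]]),xatol=1e-5,fatol=1e-5,maxiter=400))
        if best is None or r.fun<best.fun: best=r
    return best.x,best.fun
E
python3 - <<'E'
from h import *
W=np.load('w1.npz')['W']
c=top_mask(W,(.44,.493,-.09,.05)); print(len(c))
print('c',fit_wedge(c,[(.475,-.02,1.57),(.475,-.02,1.4)]))
for n,b in dict(ab=(.494,.57,-.13,0.01)).items():
    p=top_mask(W,b); print(n,p.min(0),p.max(0),cv2.minAreaRect(p[:,:2].astype(np.float32)*1000), np.percentile(p,[1,50,99],axis=0))
w=top_mask(W,(.42,.58,-.15,0.01),.014,.024)
np.set_printoptions(suppress=True,precision=4)
# walls
near=w[(w[:,0]<.45)&(w[:,1]>-.1)]; print('near wall',len(near),np.percentile(near,[2,50,98],axis=0), np.polyfit(near[:,1],near[:,0],1))
back=w[(w[:,1]<-.1)&(w[:,0]>.45)&(w[:,0]<.55)]; print('back',np.percentile(back,[2,50,98],axis=0),np.polyfit(back[:,0],back[:,1],1))
far=w[(w[:,0]>.55)&(w[:,1]>-.1)]; print('far',len(far),np.percentile(far,[2,50,98],axis=0))
d=top_mask(W,(.42,.53,.12,.3)); print('d',np.percentile(d,[0,2,50,98,100],axis=0),fit_wedge(d,[(.478,.2,1.57),(.478,.2,1.4)]))
E
```

```text
1642
c (array([ 0.46801536, -0.02169436,  1.64485039]), np.float64(0.0067856233735389395))
ab [ 0.4961858  -0.11111114  0.02701122] [ 0.55936102 -0.00643055  0.03457431] ((527.5838012695312, -58.47922897338867), (54.945945739746094, 101.4894790649414), 7.125748157501221) [[ 0.49876032 -0.10759682  0.02954767]
 [ 0.52691786 -0.05473769  0.03209845]
 [ 0.55652719 -0.00841716  0.03388747]]
near wall 243 [[ 0.4369 -0.0975  0.0148]
 [ 0.4432 -0.0587  0.0198]
 [ 0.4491 -0.0228  0.0215]] [-0.1253  0.4357]
back [[ 0.4502 -0.1232  0.0143]
 [ 0.4747 -0.1174  0.0196]
 [ 0.5055 -0.1057  0.0216]] [ 0.0352 -0.1338]
far 243 [[ 0.5514 -0.0977  0.0178]
 [ 0.558  -0.0495  0.0199]
 [ 0.5644 -0.0091  0.0215]]
d [[0.4552 0.152  0.0273]
 [0.4598 0.1532 0.03  ]
 [0.4816 0.1812 0.032 ]
 [0.4966 0.2214 0.0337]
 [0.4979 0.2233 0.0345]] (array([0.4771, 0.196 , 1.4102]), np.float64(10.318153703820055))
```

Measured values:

| Item | Pose |
|---|---|
| Bay origin | (0.501, -0.063), x axis at -82.9° |
| wedge_c | bay (-45, -27), yawed about 3° |

The bay sizes and wedge heights agree with the spec. I'll grip the part of wedge_c that sticks out.

send_rows --pt "-0.004 -0.006 -0.04 0 0 0.073 -0.3" --pt "-0.004 -0.006 -0.08 0 0 0.073 -0.3" --pt "-0.004 -0.006 -0.12 0 0 0.073 -0.3" --pt "-0.004 -0.006 -0.16 0 0 0.073 -0.3" --pt "-0.004 -0.006 -0.19 0 0 0.073 -0.3" --pt "-0.004 -0.006 -0.215 0 0 0.073 -0.3" --pt "-0.004 -0.006 -0.235 0 0 0.073 -0.3" --pt "-0.004 -0.006 -0.25 0 0 0.073 -0.3" --pt "-0.004 -0.006 -0.262 0 0 0.073 -0.3" --pt "-0.004 -0.006 -0.262 0 0 0.073 -0.3" --pt "-0.004 -0.006 -0.262 0 0 0.073 0.3" --pt "-0.004 -0.006 -0.262 0 0 0.073 0.6" --pt "-0.004 -0.006 -0.262 0 0 0.073 1" --pt "-0.004 -0.006 -0.262 0 0 0.073 1" --pt "-0.004 -0.006 -0.262 0 0 0.073 1" --pt "-0.004 -0.006 -0.262 0 0 0.073 1" --pt "-0.004 -0.006 -0.262 0 0 0.073 1" --newtons 30

```text
clock: 4.15
tcp_pos: [0.4773, 0.0137, 0.0104]
ee_rot: [0.001, 0.681, 0.732, 0.001]
ft_force: [0.0, -1.0, 6.9]
width: 0.218
```

send_rows --pt "0.002 0.0 0.0 0 0 0.03 1" --pt "0.004 0.0005 0.0 0 0 0.051 1" --pt "0.005 0.0005 0.0 0 0 0.051 1" --pt "0.005 0.0005 0.0 0 0 0.051 1" --pt "0.0055 -0.004 0.0 0 0 0.051 1" --pt "0.006 -0.008 0.0 0 0 0.051 1" --pt "0.0063 -0.011 0.0 0 0 0.051 1" --pt "0.0067 -0.0133 0.0 0 0 0.051 1" --pt "0.0067 -0.0133 0.0 0 0 0.051 1"

```text
clock: 4.9
tcp_pos: [0.4825, 0.0015, 0.0104]
ee_rot: [-0.001, 0.663, 0.749, 0.001]
ft_force: [-3.0, 4.7, 9.7]
width: 0.216
```

send_rows --pt "0 0 0 0 0 0 -0.3" --pt "0 0 0 0 0 0 -0.3" --pt "0 0 0.0 0 0 0 -0.3" --pt "0 0 0.04 0 0 0 -0.3" --pt "-0.003 0.0346 0.06 0 0 0 1" --pt "-0.003 0.0346 0.06 0 0 0 1" --pt "-0.003 0.0346 0.06 0 0 0 1" --pt "-0.003 0.0346 0.06 0 0 0 1" --pt "-0.003 0.0346 0.06 0 0 0 1"

```text
clock: 5.65
tcp_pos: [0.4792, 0.0346, 0.0683]
ee_rot: [-0.001, 0.662, 0.75, -0.001]
ft_force: [-0.6, -0.9, -0.0]
width: -0.003
```

```bash
python3 - <<'E'
from h import *
o=env.get_obs(); s=env.snapshot('wrist'); save(s,'w2'); print(o['tcp_pos'],o['width'],o['ft_force'])
W=wcloud(s,o)
w=W[(W[...,2]>-.02)&(W[...,2]<.06)]
c=top_mask(W,(.44,.505,-.12,.07)); print(len(c),np.percentile(c,[0,2,50,98,100],axis=0) if len(c) else 0)
p=fit_wedge(c,[(.475,-.01,1.6),(.475,-.02,1.69)]); print(p)
s=env.snapshot('side'); save(s,'side2')
a=cv2.imread('pics/side2.png'); cv2.imwrite('pics/side2c.png',cv2.resize(a[190:300,210:310],None,fx=5,fy=5,interpolation=cv2.INTER_CUBIC))
E
```

```text
[0.47915071 0.03464489 0.06834766] -0.003161553638157508 [-0.62288444 -0.86699803 -0.01304473]
283 [[ 0.48668965 -0.06831911  0.03061602]
 [ 0.48704395 -0.0668873   0.03117369]
 [ 0.49064539 -0.05491485  0.03226038]
 [ 0.49612329 -0.03946325  0.03349056]
 [ 0.4975797  -0.03744006  0.03438958]]
(array([ 0.48176143, -0.03152786,  1.7909142 ]), np.float64(66.74229115181586))
```

View pics/w2.png

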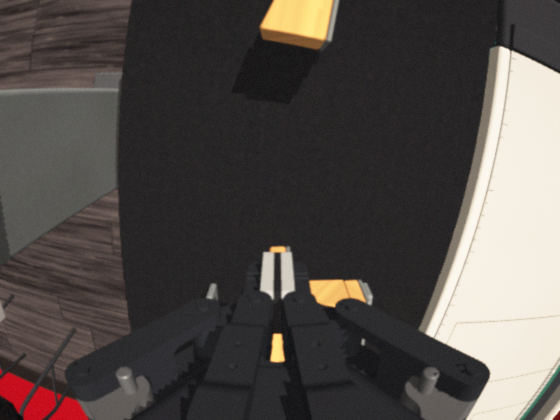

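View pics/side2c.png

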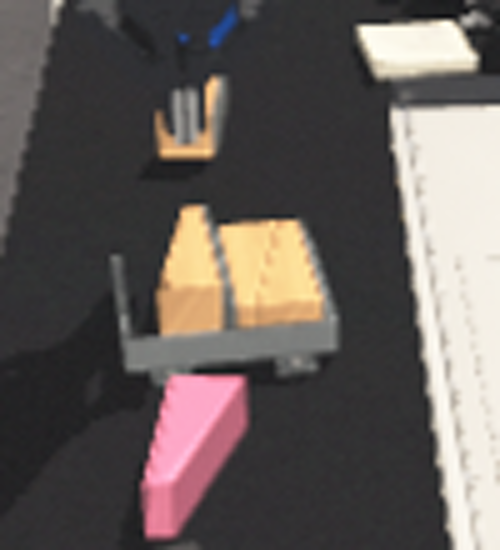

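The side view shows wedge_c flush with wedge_b and still sticking out a little. Next I'll push its thin end with the shut fingers.

send_rows --pt "0 0 -0.03 0 0 0 1" --pt "0 0 -0.05 0 0 0 1" --pt "0 0 -0.056 0 0 0 1" --pt "0.0006 -0.005 -0.056 0 0 0 1" --pt "0.0012 -0.01 -0.056 0 0 0 1" --pt "0.0018 -0.014 -0.056 0 0 0 1" --pt "0.0023 -0.018 -0.056 0 0 0 1" --pt "0.0028 -0.022 -0.056 0 0 0 1" --pt "0.0032 -0.026 -0.056 0 0 0 1" --pt "0.0037 -0.03 -0.056 0 0 0 1" --pt "0.0041 -0.033 -0.056 0 0 0 1" --pt "0.0045 -0.036 -0.056 0 0 0 1" --pt "0.0045 -0.036 -0.056 0 0 0 1"

```text
clock: 6.83
tcp_pos: [0.4847, -0.0015, 0.0134]
ee_rot: [0.0, 0.662, 0.749, 0.0]
ft_force: [0.8, -0.4, 0.4]
width: -0.002
```

send_rows --pt "0.0002 -0.0015 0 0 0 0 1" --pt "0.0004 -0.003 0 0 0 0 1" --pt "0.0004 -0.003 0 0 0 0 1"

```text
clock: 7.08
tcp_pos: [0.4848, -0.0037, 0.0133]
ee_rot: [-0.0, 0.662, 0.749, 0.0]
ft_force: [0.0, 0.5, 0.5]
width: -0.002
```

send_rows --pt "0 0.004 0.03 0 0 0 1" --pt "0 0.02 0.07 0 0 0 -1" --pt "0 0.065 0.27 0 0 -0.124 -1" --pt "0 0.065 0.27 0 0 -0.124 -1" --pt "0 0.065 0.27 0 0 -0.124 -1" --pt "0 0.065 0.27 0 0 -0.124 -1" --pt "0 0.065 0.27 0 0 -0.124 -1" --pt "0 0.065 0.27 0 0 -0.124 -1" --pt "0 0.065 0.27 0 0 -0.124 -1"

```text
clock: 7.83
tcp_pos: [0.4862, 0.0615, 0.2859]
ee_rot: [0.002, 0.707, 0.708, 0.002]
ft_force: [-1.1, 0.4, -0.4]
width: 1.005
```

```bash
cat >> h.py <<'E'
BO=np.array([.5009,-.0628]); BA=np.radians(-82.9)
def tobay(p):
    c,s=np.cos(BA),np.sin(BA); return (np.asarray(p)[...,:2]-BO)@np.array([[c,-s],[s,c]])
E
python3 - <<'E'
from h import *
np.set_printoptions(suppress=True,precision=4)
o=env.get_obs(); s=env.snapshot('wrist'); save(s,'w3'); print(o['tcp_pos'],o['ee_rot'],o['joints'])
W=wcloud(s,o); np.savez('w3.npz',W=W,px=s['pixels'])
b=tobay(W); 
def box(x0,x1,y0,y1): 
    m=(W[...,2]>.027)&(W[...,2]<.038)&(b[...,0]>x0)&(b[...,0]<x1)&(b[...,1]>y0)&(b[...,1]<y1); return W[m]
ab=box(-.08,.06,-.055,.06); r=cv2.minAreaRect(ab[:,:2].astype(np.float32)*1000); print('abc rect',r)
# bay-frame extents per strip
bb=tobay(ab)
for y0 in np.arange(-.05,.055,.01):
    q=bb[(bb[:,1]>=y0)&(bb[:,1]<y0+.01)]
    if len(q)>5: print(round(y0,3),len(q),np.percentile(q[:,0],[1,99]))
c=ab[bb[:,1]<-.0005]; p,f=fit_wedge(c,[(.48,-.06,1.69),(.475,-.05,1.6)]); print('c',p,f,tobay(p),np.degrees(p[2])-97.1)
d=top_mask(W,(.42,.53,.12,.3)); print('d',np.percentile(d,[0,2,50,98,100],axis=0)); print(fit_wedge(d,[(.478,.2,1.57),(.478,.2,1.4),(.478,.2,1.75)]))
E
```

```text
[0.4862 0.0615 0.2859] [0.0024 0.7067 0.7075 0.002 ] [-0.0161  0.1153  1.5794 -0.0004  1.4407 -0.0172]
abc rect ((509.4727783203125, -60.9702262878418), (94.44911193847656, 103.06674194335938), 7.191979885101318)
-0.04 71 [0.0198 0.0494]
-0.03 242 [-0.0183  0.0497]
-0.02 428 [-0.0493  0.0487]
-0.01 479 [-0.0505  0.0485]
0.0 424 [-0.0514  0.0471]
0.01 489 [-0.0519  0.0476]
0.02 492 [-0.0515  0.0479]
0.03 488 [-0.0518  0.0481]
0.04 479 [-0.0512  0.0471]
0.05 262 [-0.0509  0.0461]
c [ 0.4808 -0.0647  1.6957] 0.03364228200996167 [-0.0006 -0.0201] 0.05830986465035437
d [[0.4559 0.1526 0.0286]
 [0.4609 0.154  0.03  ]
 [0.4836 0.1906 0.032 ]
 [0.4978 0.2475 0.0337]
 [0.5002 0.2521 0.0348]]
(array([0.4774, 0.2026, 1.5092]), np.float64(0.005388869573189564))
```

View pics/w3.png

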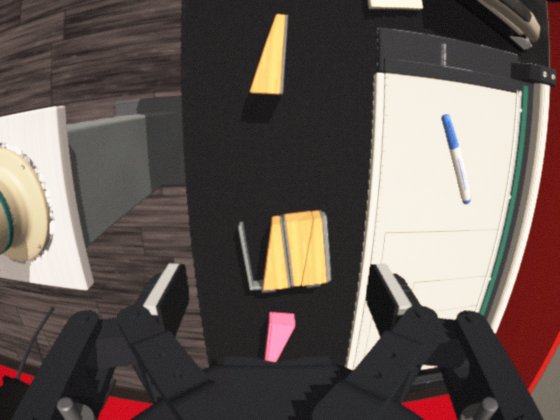

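wedge_c is home at bay (-0.6, -20.1) mm, with the four front ends checked level to within 1 mm so far. wedge_d is at (0.4774, 0.2026) with its thin end pointing at 86.5°. A grasp at tool yaw 259° lets me turn it the full half turn in one go, with joint 6 at about -146°.

send_rows --pt "-0.0086 0.1053 -0.163 0 0 1.5 -1" --pt "-0.0086 0.1053 -0.163 0 0 1.5 -1" --pt "-0.0086 0.1053 -0.163 0 0 1.5 -1" --pt "-0.0086 0.1053 -0.163 0 0 1.5 -1" --pt "-0.0086 0.1053 -0.163 0 0 1.5 -1" --pt "-0.0086 0.1053 -0.163 0 0 1.5 -1" --pt "-0.0086 0.1053 -0.163 0 0 1.5 -1" --pt "-0.0086 0.1053 -0.163 0 0 1.5 -1" --pt "-0.0086 0.1053 -0.163 0 0 1.5 -1" --pt "-0.0086 0.1053 -0.163 0 0 1.5 -1" --pt "-0.0086 0.1053 -0.163 0 0 1.5 -1" --pt "-0.0086 0.1053 -0.163 0 0 1.5 -1" --pt "-0.0086 0.1053 -0.163 0 0 1.5 -1"

```text
clock: 8.97
tcp_pos: [0.4745, 0.1656, 0.1181]
ee_rot: [-0.002, 0.035, 0.999, -0.001]
ft_force: [0.2, -0.4, -0.3]
width: 1.002
```

send_rows --pt "0 0 0 0 0 1.453 -1" --pt "0 0 0 0 0 1.453 -1" --pt "0 0 0 0 0 1.453 -1" --pt "0 0 0 0 0 1.453 -1" --pt "0 0 0 0 0 1.453 -1" --pt "0 0 0 0 0 1.453 -1" --pt "0 0 0 0 0 1.453 -1" --pt "0 0 0 0 0 1.453 -1" --pt "0 0 0 0 0 1.453 -1" --pt "0 0 0 0 0 1.453 -1" --pt "0 0 0 0 0 1.453 -1" --pt "0 0 0 0 0 1.453 -1" --pt "0 0 -0.03 0 0 1.453 -1" --pt "0 0 -0.05 0 0 1.453 -1" --pt "0 0 -0.05 0 0 1.453 -1" --pt "0 0 -0.05 0 0 1.453 -1"

```text
clock: 10.3
tcp_pos: [0.4726, 0.1734, 0.0684]
ee_rot: [-0.006, -0.632, 0.775, -0.006]
ft_force: [0.2, -0.3, 0.8]
width: 1.0
```

```bash
python3 - <<'E'
from h import *
np.set_printoptions(suppress=True,precision=4)
o=env.get_obs(); print(o['tcp_pos'],o['ee_rot'],o['joints'], np.degrees(2*np.arctan2(o['ee_rot'][2],o['ee_rot'][1])))
s=env.snapshot('side'); save(s,'side4')
a=cv2.imread('pics/side4.png'); cv2.imwrite('pics/side4c.png',cv2.resize(a[130:280,200:330],None,fx=4,fy=4,interpolation=cv2.INTER_CUBIC))
E
```

```text
[0.4726 0.1734 0.0684] [-0.0058 -0.6321  0.7748 -0.0063] [ 0.2254  0.324   1.8899 -0.0205  0.9326 -2.7017] 258.41293179380017
```

View pics/side4c.png

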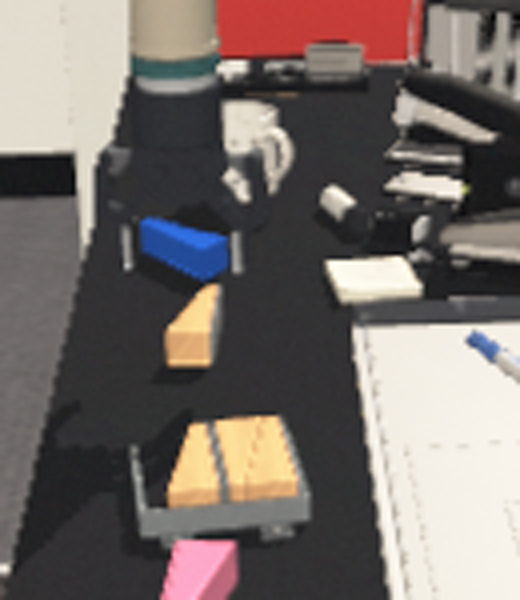

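Joint 6 reached its limit and pulled the tool off target, so I'm backing the yaw off at once. A yaw of 252° lines a pad up with the sloping face, which works just as well.

send_rows --pt "0 0 0 0 0 -0.126 -1" --pt "0 0 0 0 0 -0.126 -1" --pt "0 0 0 0 0 -0.126 -1" --pt "0 0 0 0 0 -0.126 -1"

```text
clock: 10.68
tcp_pos: [0.475, 0.1741, 0.0709]
ee_rot: [-0.003, -0.584, 0.812, -0.007]
ft_force: [-0.0, 0.0, -0.8]
width: 0.998
```

```bash
python3 - <<'E'
from h import *
np.set_printoptions(suppress=True,precision=4)
o=env.get_obs(); print(o['tcp_pos'],o['ee_rot'],o['joints'], np.degrees(2*np.arctan2(o['ee_rot'][2],o['ee_rot'][1])))
s=env.snapshot('wrist'); save(s,'w5')
E
```

```text
[0.475  0.1741 0.0709] [-0.0032 -0.5836  0.812  -0.0074] [ 0.2255  0.3219  1.8852 -0.0202  0.9348 -2.5797] 251.4124372822052
```

View pics/w5.png

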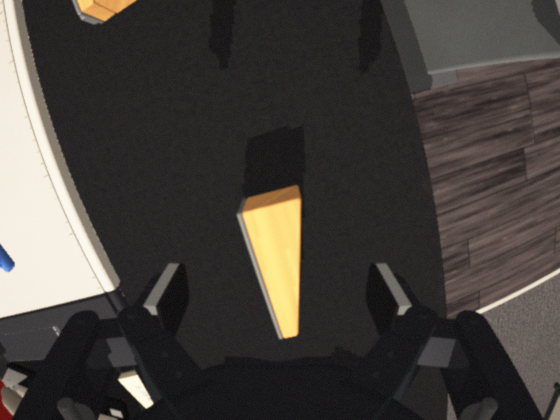

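```bash
python3 - <<'E'
from h import *
np.set_printoptions(suppress=True,precision=4)
o=env.get_obs(); q=o['ee_rot']; R=Ro.from_quat([q[1],q[2],q[3],q[0]])
ps=np.radians(252); D=Ro.from_quat([np.cos(ps/2),np.sin(ps/2),0,0])
print(D.as_matrix(), (D*R.inv()).as_rotvec(), np.array([.4764,.1666,.011])-o['tcp_pos'])
E
```

```text
[[-0.309  -0.9511  0.    ]
 [-0.9511  0.309   0.    ]
 [-0.      0.     -1.    ]] [0.016  0.0032 0.0105] [ 0.0015 -0.0075 -0.0597]
```

send_rows --pt "0.0015 -0.0075 0 0.016 0.003 0.0105 -1" --pt "0.0015 -0.0075 0 0.016 0.003 0.0105 -1" --pt "0.0015 -0.0075 -0.03 0.016 0.003 0.0105 -1" --pt "0.0015 -0.0075 -0.045 0.016 0.003 0.0105 -1" --pt "0.0015 -0.0075 -0.055 0.016 0.003 0.0105 -1" --pt "0.0015 -0.0075 -0.058 0.016 0.003 0.0105 -1" --pt "0.0015 -0.0075 -0.058 0.016 0.003 0.0105 -1"

```text
clock: 11.32
tcp_pos: [0.4754, 0.1666, 0.0115]
ee_rot: [-0.001, -0.587, 0.809, 0.001]
ft_force: [-0.2, -0.1, 0.9]
width: 1.002
```

```bash
python3 - <<'E'
from h import *
np.set_printoptions(suppress=True,precision=4)
o=env.get_obs(); print(o['tcp_pos'],o['ee_rot'],o['joints'],o['ft_force'], np.degrees(2*np.arctan2(o['ee_rot'][2],o['ee_rot'][1])))
s=env.snapshot('wrist'); save(s,'w6')
W=wcloud(s,o)
d=top_mask(W,(.42,.53,.12,.3)); print(fit_wedge(d,[(.478,.2,1.57),(.478,.2,1.4),(.478,.2,1.75)]))
E
```

```text
[0.4754 0.1666 0.0115] [-0.0013 -0.5873  0.8094  0.0005] [ 0.1989  0.4002  1.9572 -0.0001  0.787  -2.6273] [-0.2358 -0.144   0.8582] 251.93135652021067
(array([0.4766, 0.1951, 1.4127]), np.float64(31.993236359301005))
```

View pics/w6.png

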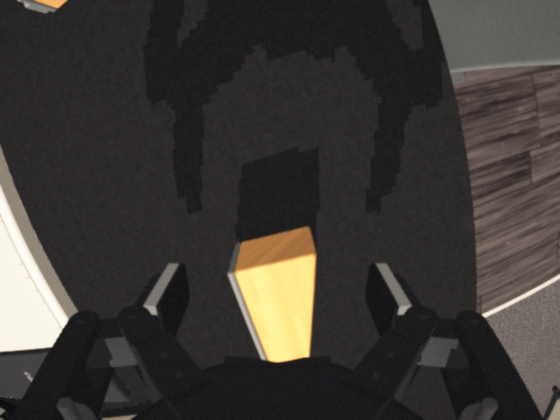

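The pads straddle wedge_d's thick end, visible at (240–315, 230–360). I'll close on it and lift.

send_rows --pt "0 0 0 0 0 0 0" --pt "0 0 0 0 0 0 0.2" --pt "0 0 0 0 0 0 0.5" --pt "0 0 0 0 0 0 1" --pt "0 0 0 0 0 0 1" --pt "0 0 0 0 0 0 1" --pt "0 0 0.0 0 0 0 1" --pt "0 0 0.01 0 0 0 1" --pt "0 0 0.03 0 0 0 1" --pt "0 0 0.04 0 0 0 1" --pt "0 0 0.04 0 0 0 1" --newtons 45

```text
clock: 12.28
tcp_pos: [0.4777, 0.1669, 0.0541]
ee_rot: [0.002, -0.587, 0.809, -0.001]
ft_force: [0.5, -0.1, -1.4]
width: 0.429
```

```bash
python3 - <<'E'
from h import *
np.set_printoptions(suppress=True,precision=4)
o=env.get_obs(); print(o['tcp_pos'],o['ee_rot'],o['width']*85,o['ft_force'], np.degrees(2*np.arctan2(o['ee_rot'][2],o['ee_rot'][1])))
s=env.snapshot('wrist'); save(s,'w7'); W=wcloud(s,o)
s=env.snapshot('side'); save(s,'side7')
a=s['pixels'][170:270,215:290,::-1]; b=cv2.imread('pics/w7.png')[200:,150:420]
A=cv2.resize(a,(390,520),interpolation=cv2.INTER_CUBIC); B=cv2.resize(b,(400,326)); C=np.zeros((520,790,3),np.uint8); C[:,:390]=A; C[:326,390:]=B; cv2.imwrite('pics/m7.png',C)
E
```

```text
[0.4777 0.1669 0.0541] [ 0.0017 -0.5872  0.8094 -0.0008] 36.48938162991701 [ 0.4911 -0.0756 -1.4375] 251.92361060480275
```

View pics/m7.png

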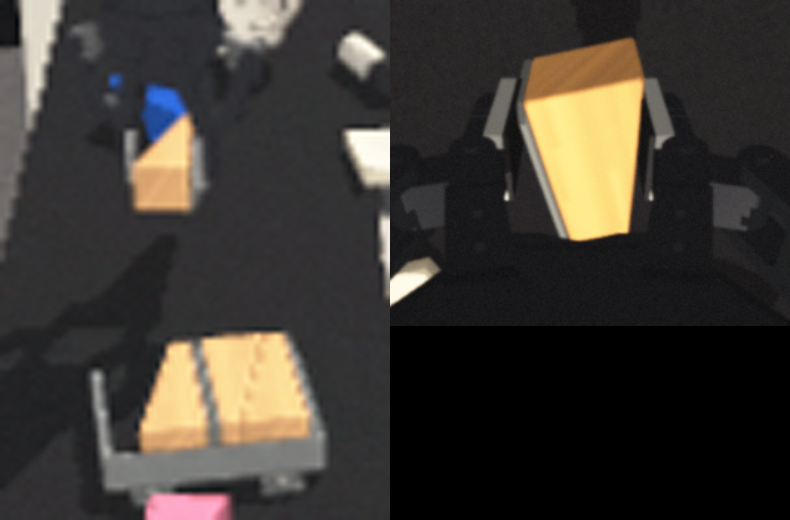

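It is gripped, with the slope flat on one pad and the opening at 36.5 mm as expected. Next I'll turn it -169° and carry it to the mouth.

send_rows --pt "0 0 0.03 0 0 -1.5 1" --pt "0 0 0.03 0 0 -1.5 1" --pt "0 0 0.03 0 0 -1.5 1" --pt "0 0 0.03 0 0 -1.5 1" --pt "0 0 0.03 0 0 -1.5 1" --pt "0 0 0.03 0 0 -1.5 1" --pt "0 0 0.03 0 0 -1.5 1" --pt "0 0 0.03 0 0 -1.5 1" --pt "0 0 0.03 0 0 -1.5 1" --pt "0 0 0.03 0 0 -1.5 1" --pt "0 0 0.03 0 0 -1.5 1" --pt "0 0 0.03 0 0 -1.5 1" --pt "0 0 0.03 0 0 -1.5 1"

```text
clock: 13.47
tcp_pos: [0.475, 0.1663, 0.0808]
ee_rot: [-0.001, 0.123, 0.992, 0.0]
ft_force: [-0.1, -0.3, -0.2]
width: 0.426
```

send_rows --pt "-0.027 -0.085 0 0 0 -1.457 1" --pt "-0.027 -0.085 0 0 0 -1.457 1" --pt "-0.027 -0.085 0 0 0 -1.457 1" --pt "-0.027 -0.085 0 0 0 -1.457 1" --pt "-0.027 -0.085 0 0 0 -1.457 1" --pt "-0.027 -0.085 0 0 0 -1.457 1" --pt "-0.027 -0.085 0 0 0 -1.457 1" --pt "-0.027 -0.085 0 0 0 -1.457 1" --pt "-0.027 -0.085 0 0 0 -1.457 1" --pt "-0.027 -0.085 0 0 0 -1.457 1" --pt "-0.027 -0.085 0 0 0 -1.457 1" --pt "-0.027 -0.085 0 0 0 -1.457 1" --pt "-0.027 -0.085 0 0 0 -1.457 1" --pt "-0.027 -0.085 0 0 0 -1.457 1"

```text
clock: 14.63
tcp_pos: [0.4485, 0.0816, 0.0815]
ee_rot: [-0.0, 0.75, 0.661, 0.0]
ft_force: [-0.7, 0.1, -0.2]
width: 0.425
```

```bash
python3 - <<'E'
from h import *
np.set_printoptions(suppress=True,precision=4)
o=env.get_obs(); print(o['tcp_pos'],o['ee_rot'],o['width']*85,o['ft_force'], np.degrees(2*np.arctan2(o['ee_rot'][2],o['ee_rot'][1])),tobay(o['tcp_pos']))
s=env.snapshot('side'); save(s,'side8'); W=cloud(s)
for d in env.cut_out(s,'wedge_d'):
    m=d['mask']; print(d['conf'],np.round(d['rect']),np.nanmedian(W[m],0))
m=(W[...,2]>.07)&(W[...,2]<.1)&(abs(W[...,0]-.46)<.05)&(W[...,1]<.12)&(W[...,1]>-.08)&(s['pixels'][...,0]>150)&(s['pixels'][...,2]<140)
print(m.sum(),np.nanmin(W[m],0),np.nanmax(W[m],0))
a=s['pixels'][170:280,200:290,::-1]; cv2.imwrite('pics/side8c.png',cv2.resize(a,None,fx=5,fy=5,interpolation=cv2.INTER_CUBIC))
E
```

```text
[0.4485 0.0816 0.0815] [-0.0002  0.7504  0.6609  0.0001] 36.13921971302045 [-0.7081  0.1332 -0.2492] 82.74176263406002 [-0.1497 -0.0342]
0.72 [238. 264.  20.  33.] [ 0.4853 -0.2331  0.0303]
0.69 [234. 200.   8.  23.] [0.4479 0.0287 0.0988]
0.61 [259. 235.  14.  21.] [ 0.5388 -0.0841  0.0311]
0.57 [250. 234.  13.  22.] [ 0.5119 -0.0596  0.0313]
0.46 [243. 238.  15.  18.] [ 0.4841 -0.091   0.0312]
0.39 [237. 188.  21.  12.] [0.4817 0.3677 0.0137]
92 [ 0.4343 -0.0079  0.071 ] [0.465  0.0964 0.1   ]
```

View pics/side8c.png

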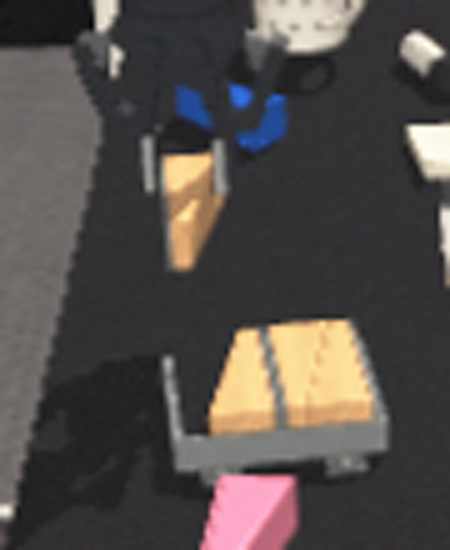

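wedge_d is turned and ready in front of the free slot, with its thin tip at world y of about -0.005 and its flat side toward the near wall. I'll lower it and slide it in.

send_rows --pt "0 0 -0.03 0 0 0 1" --pt "0 0 -0.05 0 0 0 1" --pt "0 0 -0.06 0 0 0 1" --pt "0 0 -0.066 0 0 0 1" --pt "0 0 -0.0672 0 0 0 1" --pt "0 0 -0.0672 0 0 0 1" --pt "0.001 -0.008 -0.0672 0 0 0 1" --pt "0.002 -0.016 -0.0672 0 0 0 1" --pt "0.003 -0.024 -0.0672 0 0 0 1" --pt "0.004 -0.032 -0.0672 0 0 0 1" --pt "0.005 -0.04 -0.0672 0 0 0 1" --pt "0.005 -0.04 -0.0672 0 0 0 1"

```text
clock: 15.73
tcp_pos: [0.4546, 0.0399, 0.0152]
ee_rot: [0.001, 0.752, 0.659, 0.001]
ft_force: [-0.2, 0.1, -0.1]
width: 0.429
```

```bash
python3 - <<'E'
from h import *
np.set_printoptions(suppress=True,precision=4)
o=env.get_obs(); print(o['tcp_pos'],o['width']*85,o['ft_force'], np.degrees(2*np.arctan2(o['ee_rot'][2],o['ee_rot'][1])),tobay(o['tcp_pos']))
s=env.snapshot('side'); save(s,'side9')
a=s['pixels'][190:290,215:295,::-1]; cv2.imwrite('pics/side9c.png',cv2.resize(a,None,fx=6,fy=6,interpolation=cv2.INTER_CUBIC))
E
```

```text
[0.4546 0.0399 0.0152] 36.46048127173514 [-0.196   0.0871 -0.127 ] 82.40090720918275 [-0.1076 -0.0333]
```

View pics/side9c.png

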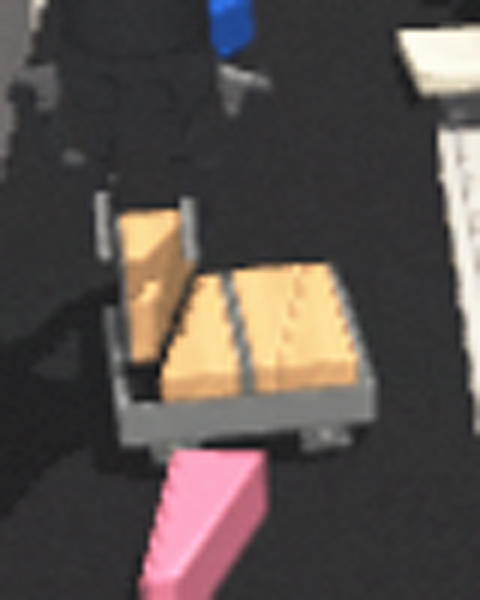

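send_rows --pt "0.0 -0.008 0 0 0 0 1" --pt "0.001 -0.016 0 0 0 0 1" --pt "0.002 -0.024 0 0 0 0 1" --pt "0.003 -0.03 0 0 0 0 1" --pt "0.0035 -0.035 0 0 0 0 1" --pt "0.004 -0.039 0 0 0 0 1" --pt "0.004 -0.039 0 0 0 0 1"

```text
clock: 16.37
tcp_pos: [0.4583, 0.0018, 0.0149]
ee_rot: [0.0, 0.752, 0.659, 0.001]
ft_force: [0.5, -0.5, -0.2]
width: 0.425
```

send_rows --pt "0 0 -0.0015 0 0 0 1" --pt "0 0 -0.0015 0 0 0 0.1" --pt "0 0 -0.0015 0 0 0 -0.3" --pt "0 0 -0.0015 0 0 0 -0.3" --pt "0 0 0.02 0 0 0 -0.3" --pt "0 0 0.055 0 0 0 -0.3" --pt "-0.0042 0.034 0.06 0 0 0.257 1" --pt "-0.0042 0.034 0.06 0 0 0.257 1" --pt "-0.0042 0.034 0.06 0 0 0.257 1" --pt "-0.0042 0.034 0.06 0 0 0.257 1" --pt "-0.0042 0.034 0.06 0 0 0.257 1"

```text
clock: 17.28
tcp_pos: [0.4535, 0.0363, 0.0745]
ee_rot: [-0.0, 0.662, 0.749, 0.0]
ft_force: [0.6, -0.1, 0.0]
width: 0.001
```

```bash
python3 - <<'E'
from h import *
np.set_printoptions(suppress=True,precision=4)
o=env.get_obs(); print(o['tcp_pos'],o['width']*85,o['ft_force'], np.degrees(2*np.arctan2(o['ee_rot'][2],o['ee_rot'][1])),tobay(o['tcp_pos']))
s=env.snapshot('side'); save(s,'side10')
a=s['pixels'][190:290,215:295,::-1]; cv2.imwrite('pics/side10c.png',cv2.resize(a,None,fx=6,fy=6,interpolation=cv2.INTER_CUBIC))
E
```

```text
[0.4535 0.0363 0.0745] 0.11792267210595259 [ 0.5981 -0.1212  0.0104] 97.08368498394321 [-0.1042 -0.0348]
```

View pics/side10c.png

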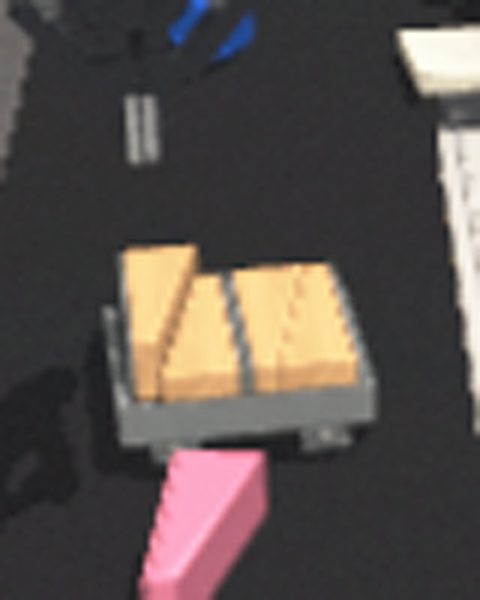

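wedge_d now lies flat in its slot, sticking out about 30 mm. I'll push it home with the shut fingers.

send_rows --pt "0 0 -0.03 0 0 0 1" --pt "0 0 -0.055 0 0 0 1" --pt "0 0 -0.061 0 0 0 1" --pt "0.0006 -0.005 -0.061 0 0 0 1" --pt "0.0012 -0.01 -0.061 0 0 0 1" --pt "0.0018 -0.015 -0.061 0 0 0 1" --pt "0.0025 -0.02 -0.061 0 0 0 1" --pt "0.003 -0.024 -0.061 0 0 0 1" --pt "0.0035 -0.028 -0.061 0 0 0 1" --pt "0.004 -0.032 -0.061 0 0 0 1" --pt "0.0045 -0.036 -0.061 0 0 0 1" --pt "0.0049 -0.039 -0.061 0 0 0 1" --pt "0.0052 -0.0415 -0.061 0 0 0 1" --pt "0.0052 -0.0415 -0.061 0 0 0 1"

```text
clock: 18.5
tcp_pos: [0.4591, -0.0054, 0.0139]
ee_rot: [0.0, 0.661, 0.75, 0.0]
ft_force: [0.1, -0.5, -0.0]
width: 0.001
```

send_rows --pt "0.0001 -0.001 0 0 0 0 1" --pt "0.0002 -0.002 0 0 0 0 1" --pt "0.0002 -0.002 0 0 0 0 1"

```text
clock: 18.75
tcp_pos: [0.4591, -0.0069, 0.0138]
ee_rot: [0.0, 0.661, 0.75, 0.0]
ft_force: [0.6, 0.2, 0.5]
width: -0.0
```

Next I'll back off and check from above.

send_rows --pt "0 0.006 0 0 0 0 1" --pt "0 0.01 0.03 0 0 0 1" --pt "0.01 0.02 0.07 0 0 0 -1" --pt "0.03 0.045 0.26 0 0 -0.124 -1" --pt "0.03 0.045 0.26 0 0 -0.124 -1" --pt "0.03 0.045 0.26 0 0 -0.124 -1" --pt "0.03 0.045 0.26 0 0 -0.124 -1" --pt "0.03 0.045 0.26 0 0 -0.124 -1" --pt "0.03 0.045 0.26 0 0 -0.124 -1" --pt "0.03 0.045 0.26 0 0 -0.124 -1" --pt "0.03 0.045 0.26 0 0 -0.124 -1"

```text
clock: 19.67
tcp_pos: [0.4883, 0.0384, 0.2729]
ee_rot: [-0.001, 0.706, 0.708, -0.0]
ft_force: [0.1, 0.2, -0.5]
width: 0.999
```

```bash
cat > chk.py <<'E'
from h import *
import sys
np.set_printoptions(suppress=True,precision=4)
o=env.get_obs(); s=env.snapshot('wrist'); save(s,sys.argv[1]); print(o['tcp_pos'],np.abs(o['qd']).max())
W=wcloud(s,o); b=tobay(W)
m=(W[...,2]>.027)&(W[...,2]<.04)&(abs(b[...,0])<.09)&(abs(b[...,1])<.06); ab=W[m]; bb=b[m]
print('rect',cv2.minAreaRect(bb.astype(np.float32)*1000))
for y0 in np.arange(-.055,.055,.01):
    q=(bb[:,1]>=y0)&(bb[:,1]<y0+.01)
    if q.sum()>5: print(round(y0,3),q.sum(),np.percentile(bb[q,0],[1,99]),np.percentile(ab[q,2],[2,50,98]))
w=(W[...,2]>.014)&(W[...,2]<.024)&(abs(b[...,0])<.06)&(b[...,1]<-.05)&(b[...,1]>-.065); print('near wall y',np.percentile(b[w][:,1],[2,50,98]),'x',np.percentile(b[w][:,0],[2,98]))
w=(W[...,2]>.014)&(W[...,2]<.024)&(abs(b[...,1])<.05)&(b[...,0]>.045)&(b[...,0]<.065); print('back wall x',np.percentile(b[w][:,0],[2,50,98]))
a=s['pixels'][170:330,210:370,::-1]; cv2.imwrite('pics/%sc.png'%sys.argv[1],cv2.resize(a,None,fx=3.7,fy=3.7,interpolation=cv2.INTER_CUBIC))
E
python3 chk.py w11
```

```text
[0.4883 0.0384 0.2729] 0.02914550528325115
rect ((-1.2160263061523438, 1.0740432739257812), (101.59722900390625, 110.21007537841797), 0.41583651304244995)
-0.055 405 [-0.05    0.0482] [0.03   0.032  0.0338]
-0.045 525 [-0.0501  0.048 ] [0.0304 0.0321 0.0336]
-0.035 528 [-0.05    0.0476] [0.0301 0.0321 0.0336]
-0.025 531 [-0.0499  0.0482] [0.0299 0.0321 0.0336]
-0.015 532 [-0.0499  0.0475] [0.0303 0.0322 0.0336]
-0.005 504 [-0.0506  0.0474] [0.0296 0.0319 0.0336]
0.005 541 [-0.0513  0.0469] [0.0303 0.0322 0.0336]
0.015 542 [-0.0515  0.0472] [0.0303 0.0322 0.0338]
0.025 544 [-0.0516  0.0476] [0.0302 0.0321 0.0337]
0.035 542 [-0.0513  0.0474] [0.03   0.0322 0.0336]
0.045 533 [-0.0507  0.0475] [0.0304 0.0322 0.0337]
near wall y [-0.06   -0.0572 -0.0549] x [-0.0477  0.0515]
back wall x [0.0496 0.0499 0.0532]
```

View pics/w11c.png

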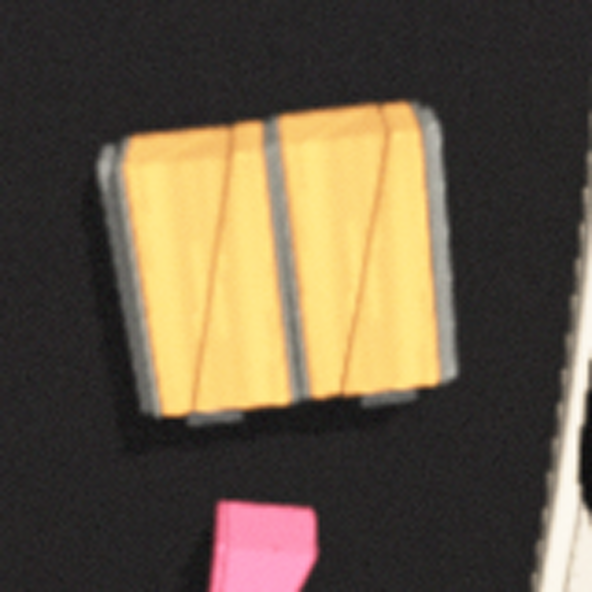

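All four wedges are in, flat (tops at 32 mm) and level to about 1 mm. I'll let the arm settle, then hand in.

send_rows --pt "0 0 0 0 0 0 -1" --pt "0 0 0 0 0 0 -1" --pt "0 0 0 0 0 0 -1"

```text
clock: 19.97
tcp_pos: [0.4886, 0.038, 0.2727]
ee_rot: [-0.001, 0.706, 0.708, -0.0]
ft_force: [0.2, 0.4, 0.1]
width: 1.001
```

```bash
python3 - <<'E'
from h import *
o=env.get_obs(); print(o['clock'],np.abs(o['qd']).max())
print(env.close_job())
E
```

```text
19.9667 0.009914898870603829
the job is handed in; nothing more can be done
None
```

The four wedges are packed head to tail in the bay, and I handed the job in at 20 s of the 67 s allowed; no verdict was reported.

- **Third wedge:** I gripped the end sticking out, laid it flush against the second wedge and pushed it home with the shut fingers. It measured at bay (-0.6, -20.1) mm, against home at (-1, -20).
- **Loose wedge:** I gripped it by its thick end, turned it about 169°, slid it in thin end first and pushed it home the same way.
- **Last check from above:** The wedge tops are all at 32 mm, so they lie flat. The front ends lie between -50 and -51.5 mm, so they are level to about 1.5 mm, with the third and fourth about 1 mm deeper than the first two. The arm was clear of everything.

**Problems and gaps:**
- **Joint limit:** While approaching the loose wedge, joint 6 ran against its limit. It read -2.7017 rad against the stated -2.70, and I backed it off at once. The reading is just past the limit, so I can't rule out that it counts as a range failure.
- **No contact rise:** Neither final push showed a clear rise in force at the back wall, so "home" rests on the camera measurements.
- **Bystanders:** I did not measure them again at the end. The arm did not go near them.

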